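# Jog the sample stage up

## Task

Jog up the sample stage inside the big grey machine on the right of the desk: of the two one-button stations on the desk, hold the one with the round button fully down for at least three seconds without a break, then let the button come up again. Do not press the square button, which runs the stage down.

Things in the scene. Friction and masses are not known exactly. Their poses are not given: they have to be found in the camera images.
- round_button_top (a point): Centre of the top of the round jog button: flat black cap 34 mm across, 52 mm above the worktop when up, pressed straight down; the point moves with it. Steel collar 42 mm across, its rim 12 mm below the raised top. It stands on a grey box 80 x 70 x 34 mm with an aluminium plate, fixed to the worktop. The other station is alike but has a square cap; the two may have changed places.
- round_button (a joint): How far the round button is pressed, in m: 0 up, 0.008 fully down on its stop. A spring brings it up again when it is let go: about 1.1 N starts it moving and 3.5 N holds it fully down. It does not latch; nothing on the desk moves or lights up when it is pressed.
- square_button (a joint): How far the square button is pressed, in m: 0 up, 0.008 fully down. A spring holds it up as in the round one. Not to be pressed.
- square_button_top (a point): Centre of the top of the square button on the other station, which is not to be pressed: flat black cap 24 x 24 mm, 52 mm above the worktop when up, on the same kind of grey box of 80 x 70 x 34 mm, also fixed.
Mind the look-alikes: they are no part of the job. What is shaped like the part that bears square_button but pink or turquoise is not meant.

How it is judged:
By the outcome, as a careful person would: the job done as asked, in the order asked, and still so for the second after the job is handed in, with the robot touching nothing.
It also fails if it takes over 29 s, if anything falls off the work surface, if the arm or the gripper's body presses on something with over 40 N, if the wrist force passes 120 N, or if a joint passes its speed limit or range.

## Robot

A 6-joint arm with a two-finger parallel gripper is mounted at the origin on a cart in front of the work surface, level with it; the furniture and walls round the work are solid. World frame = base frame: x ahead of the robot, y to its left, z up, the work surface at z = 0. Lengths are in m, angles in rad, forces in N, time in s.
With the tool pointing down it reaches from about 0.225 to 0.725 m from the base axis. Payload 3.1 kg.
Tool frame: the origin (TCP) lies between the finger pads; the fingertips stand 25 mm ahead of it and the grasp point (between the pads) lies 6 mm ahead of it; x points along the fingers, z is the direction in which the jaws open and shut, and the axes are right-handed (so a half turn about x gives the same grasp; the last joint's range is limited). The gripper opens to 85 mm and grips with 20 to 120 N. Pads are 22 mm wide; open, the fingers measure 114 mm over their backs; the gripper's body (76 mm by 85 mm) begins 54 mm behind the grasp point. The pads swing forward as they close: fully open they stand 13 mm farther back than shut.
Start: joints at [1.015, 0.048, 0.099, 1.622, 0, 1.443], TCP at [0.218, 0.478, 0.256] pointing down, gripper open.
Joint ranges: [-2.91, 2.91], [-0.99, 1.94], [-1.21, 1.42], [-2.12, 2.29], [-1.49, 1.47], [-3.14, 3.14]. Speed limits (rad/s): [2.79, 2.79, 3.14, 3.14, 3.14, 3.14].

## Interface

Orientations are given as a unit quaternion [w, x, y, z].
In Python, from station import get_state, vision, r gives the robot as it stands.
- The arm moves only by the shell command python3 -m handwheel 'ROWS' [OPENING] [FORCE]. ROWS is JSON, a list of rows, each an object with "offset": the shift along the tool's x, y, z in m, a list of three; "rot": the turn, a rotation vector about the tool's x, y, z in degrees, a list of three. In form: [{"offset": [x, y, z], "rot": [wx, wy, wz]}, ...]. A call has 1 to 10 rows; each row is the pose to reach, as a shift and turn from the pose commanded when the call began, along the tool's axes at that moment; what a row does not reach only later rows make up. A row lasts 1/8 s, in which the tool goes at most 62.5 mm and 10.7 degrees, less where a joint would pass 70% of its speed; a pose out of reach is approached as far as the arm can. A call with a gripper value outside its range is refused whole. OPENING is the finger opening in m, from 0 to 0.0854, set as the call begins (- or left out, the last holds). The fingers move at their own pace and stop on an object; FORCE is the grip in N (left out, the last holds). Time passes only in rows, so rows that repeat a pose let the fingers close. It gives the time, the measured TCP pose, the force and the opening at its end, in the units of the state.
- get_state(): the state, without advancing time (a new reading comes with each control period).
- vision.camera(name): name is "side" or "top"; returns (picture, depth): 420x560x3 uint8, red, green, blue; 420x560 float32, m along the optical axis (not along the pixel's ray), 0 where there is no reading.
- vision.camera_params(name): a dict with "mtx" (3x3 intrinsics, pixels), "position" and "orientation" of the camera in the world. Camera axes: x right, y down, z forward; pixel columns grow to the right and rows downward; lengths in m; the calibration is good to about 2 mm. A picture is of the moment at which its call begins. camera_params takes no time and is no camera call.
- r.sign_off(): hands the job in, once; it reports no verdict.
The state is a dict: "time_s": time; "joint_positions": joint angles; "joint_vel": joint speeds; "effort": joint torques, N m; "tool_pos": TCP position; "orientation": TCP orientation; "contact_force": force on the tool from outside, world axes, zero at the start; "torque": the same for the moment, N m; "opening": opening from 0.0 (shut) to 1.0 (fully open).
Only numpy, scipy, OpenCV 4.12 (cv2) and the standard library are available. Lean on these libraries where they do the work, as an engineer would, in place of code of your own. Each camera call takes 0.05 s, during which the arm holds its last target.

## Working session

There is one attempt and no reset: what is moved stays moved. The work goes in short steps, Python scripts to look and compute and a shell command to move; the robot and the scene stay as the last step left them, time stands still between calls to the robot, and variables do not carry over. Pictures are saved under pics/ and viewed, and the job is handed in when it is done.

```bash
mkdir -p pics
python3 - <<'E'
from station import get_state, vision, r
import cv2,numpy as np
for n in("side","top"):
    p,d=vision.camera(n); cv2.imwrite(f"pics/{n}0.png",p[:,:,::-1]); np.save(f"pics/{n}0.npy",d)
    print(vision.camera_params(n))
s=get_state();print(s)
E
```

```text
{'mtx': array([[441.53140135,   0.        , 279.81108094],
       [  0.        , 441.53140135, 210.27746764],
       [  0.        ,   0.        ,   1.        ]]), 'position': array([ 0.28714185, -0.66434808,  0.54244481]), 'orientation': array([-0.45151282,  0.86692409, -0.18870865,  0.09469867])}
{'mtx': array([[457.39150901,   0.        , 269.88158513],
       [  0.        , 457.39150901, 219.98377287],
       [  0.        ,   0.        ,   1.        ]]), 'position': array([ 0.38881768, -0.0594966 ,  0.90292019]), 'orientation': array([-0.08432683,  0.76699557, -0.63211674,  0.07095915])}
{'time_s': 0.1, 'joint_positions': array([ 1.01519970e+00,  4.87011285e-02,  9.77232474e-02,  1.62200554e+00,
       -4.00843011e-05,  1.44299367e+00]), 'joint_vel': array([ 0.00175154, -0.00241749,  0.00275263, -0.00194   ,  0.00200108,
        0.00142011]), 'effort': array([ 2.50596400e-03, -3.39850974e+01,  3.20936108e+01,  1.58054021e-02,
       -1.34006359e-04,  2.06276042e-06]), 'tool_pos': array([0.21755511, 0.47723951, 0.25520578]), 'orientation': array([ 0.59404774, -0.38281525,  0.59543234,  0.38212576]), 'contact_force': array([-0.84513823,  0.1457189 , -0.32805987]), 'torque': array([ 0.01317931, -0.01571136,  0.06225213]), 'opening': 1.0016650813779242}
```

View pics/side0.png

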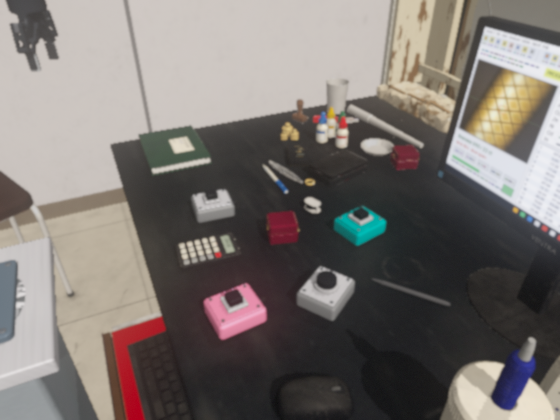

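View pics/top0.png

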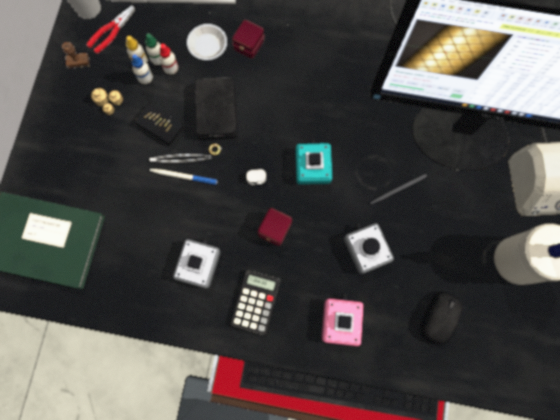

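The top view shows the grey round-cap station at about (370,247), and the side view shows it at (327,281). The grey square station is at (195,263) in the top view. The pink and turquoise ones are look-alikes. I'll enlarge the round station and measure it.

```bash
cat > h.py <<'E'
import numpy as np
from scipy.spatial.transform import Rotation as R
def rot(q): return R.from_quat(np.r_[q[1:],q[0]]).as_matrix()
def pix(n,u,v,z=None,d=None):
    from station import vision
    c=vision.camera_params(n);ray=np.linalg.inv(c['mtx'])@[u,v,1.]
    w=rot(c['orientation'])@ray;p=c['position']
    s=(z-p[2])/w[2] if d is None else d
    return p+s*w
E
python3 - <<'E'
import cv2,numpy as np
from h import *
from station import get_state
T=cv2.imread('pics/top0.png');S=cv2.imread('pics/side0.png')
a=cv2.resize(T[215:280,335:405],None,fx=5.5,fy=5.5,interpolation=2);b=cv2.resize(S[255:325,290:362],None,fx=5.5,fy=5.5,interpolation=2)
h=min(a.shape[0],b.shape[0]);cv2.imwrite('pics/crop.png',np.hstack([a[:h],b[:h]]))
for n,u,v in(('top',370.5,247),('side',327,281)):
    d=np.load(f'pics/{n}0.npy');dd=np.median(d[int(v)-2:int(v)+3,int(u)-2:int(u)+3])
    print(n,pix(n,u,v,.052),pix(n,u,v,d=dd))
for n,u,v in(('top',195,262),('top',344,322),('top',315,159),('top',276,226),('top',442,317),('top',540,250)):
    d=np.load(f'pics/{n}0.npy');print(u,v,pix(n,u,v,d=d[v,u]))
print(rot(get_state()['orientation']))
E
```

```text
top [ 0.56178446 -0.22080001  0.052     ] [ 0.56166863 -0.22069199  0.05256985]
side [ 0.56027038 -0.23403442  0.052     ] [ 0.56160895 -0.2319255   0.04959639]
195 262 [0.47118706 0.09729084 0.05039451]
344 322 [ 0.41614873 -0.19380527  0.04876846]
315 159 [ 0.71506927 -0.08860865  0.05001379]
276 226 [ 0.56951356 -0.0383303   0.04211733]
442 317 [ 0.46038487 -0.373717    0.0339891 ]
540 250 [ 0.59735074 -0.49365914  0.12567642]
[[-1.11952971e-03 -9.09883053e-01  4.14863324e-01]
 [-1.87926899e-03  4.14864765e-01  9.09881143e-01]
 [-9.99997607e-01  2.38999192e-04 -2.17436844e-03]]
```

View pics/crop.png

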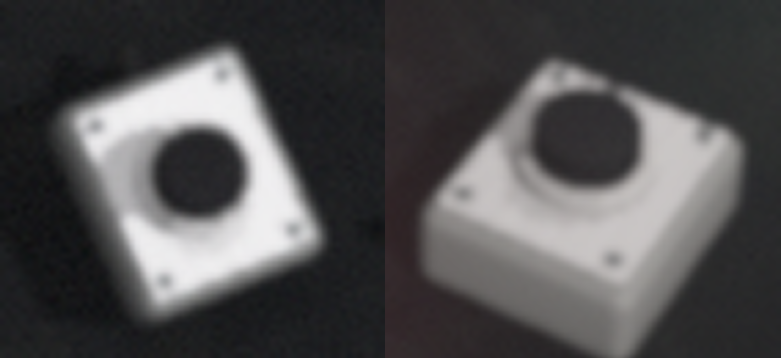

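The crop puts the cap-top centre at (370.8, 245.9) in the top view and about (326.4, 278) in the side view, where the cap's wall shows below the top face.

Run:
```python
from h import *
from station import get_state
print(pix('top',370.8,245.9,.052))
for v in(276,277,278,279): print(pix('side',326.4,v,.052))
# plate screws in both views (z=.036)
off=lambda x,y,u0,v0:(u0+x/5.5-.4,v0+y/5.5-.4)
for n,L in(('top',[(223,73),(95,125),(292,229),(164,281)]),('side',[(558-385,75),(704-385,133),(613-385,258),(462-385,193)])):
    o=(335,215) if n=='top' else (290,255)
    P=np.array([pix(n,*off(x,y,*o),z=.036) for x,y in L]);print(n,P.mean(0),P)
s=get_state();Rm=rot(s['orientation']);t=np.array([.5605,-.2235,.10])
print(Rm.T@(t-s['tool_pos']))
```

```text
[ 0.56396919 -0.22105431  0.052     ]
[ 0.56496212 -0.22375727  0.052     ]
[ 0.56384071 -0.22575474  0.052     ]
[ 0.56272523 -0.22774164  0.052     ]
[ 0.56161564 -0.22971805  0.052     ]
top [ 0.56539502 -0.2223598   0.036     ] [[ 0.60387093 -0.22729195  0.036     ]
 [ 0.57685259 -0.185879    0.036     ]
 [ 0.55363731 -0.25863273  0.036     ]
 [ 0.52721925 -0.21763552  0.036     ]]
side [ 0.56398208 -0.22553726  0.036     ] [[ 0.57507833 -0.18922858  0.036     ]
 [ 0.60223644 -0.22957532  0.036     ]
 [ 0.55280141 -0.26178318  0.036     ]
 [ 0.52581214 -0.22156198  0.036     ]]
[ 0.15613835 -0.60278897 -0.49497693]
```

Run:
```python
from h import *
from station import get_state
s=get_state();Rm=rot(s['orientation'])
for z in (.2,.12): print(Rm.T@(np.array([.5645,-.2235,z])-s['tool_pos']))
```

```text
[ 0.05613411 -0.60640461 -0.49353492]
[ 0.13613392 -0.60642373 -0.49336097]
```

```bash
python3 -m handwheel '[{"offset":[0.056,-0.606,-0.493],"rot":[0,0,0]},{"offset":[0.056,-0.606,-0.493],"rot":[0,0,0]},{"offset":[0.056,-0.606,-0.493],"rot":[0,0,0]},{"offset":[0.056,-0.606,-0.493],"rot":[0,0,0]},{"offset":[0.056,-0.606,-0.493],"rot":[0,0,0]},{"offset":[0.056,-0.606,-0.493],"rot":[0,0,0]},{"offset":[0.056,-0.606,-0.493],"rot":[0,0,0]},{"offset":[0.056,-0.606,-0.493],"rot":[0,0,0]},{"offset":[0.056,-0.606,-0.493],"rot":[0,0,0]},{"offset":[0.056,-0.606,-0.493],"rot":[0,0,0]}]' 0 20
python3 - <<'E'
from h import *
from station import get_state
s=get_state();Rm=rot(s['orientation']);print(s['joint_positions'],Rm)
for z in (.12,): print(Rm.T@(np.array([.5645,-.2235,z])-s['tool_pos']))
E
```

```text
time_s: 1.35
tool_pos: [0.495, -0.0829, 0.211]
orientation: [0.595, -0.382, 0.595, 0.383]
contact_force: [0.1, 0.8, 0.2]
opening: 0.003
[-2.99872642e-01 -1.77605971e-02 -5.72124157e-02  1.53169995e+00
  4.04365619e-04  1.28439274e-01] [[-2.20132161e-04 -9.09668093e-01  4.15335903e-01]
 [ 4.91317816e-04  4.15335765e-01  9.09668050e-01]
 [-9.99999855e-01  4.04309123e-04  3.55507382e-04]]
[ 0.0909622  -0.1216934  -0.09905648]
```

```bash
python3 -m handwheel '[{"offset":[0.04,-0.115,-0.09],"rot":[0,0,0]},{"offset":[0.07,-0.115,-0.09],"rot":[0,0,0]},{"offset":[0.08,-0.115,-0.09],"rot":[0,0,0]},{"offset":[0.08,-0.115,-0.09],"rot":[0,0,0]},{"offset":[0.08,-0.115,-0.09],"rot":[0,0,0]},{"offset":[0.08,-0.115,-0.09],"rot":[0,0,0]}]'
python3 - <<'E'
from h import *
from station import get_state,vision
import cv2
s=get_state();Rm=rot(s['orientation']);print(s['tool_pos'],s['contact_force'])
print(Rm.T@(np.array([.5645,-.2235,.08])-s['tool_pos']))
im=[cv2.resize(vision.camera(n)[0][a:a+100,b:b+100,::-1],None,fx=4,fy=4,interpolation=2) for n,a,b in(('top',195,320),('side',200,275))]
cv2.imwrite('pics/c2.png',np.hstack(im))
E
```

```text
time_s: 2.1
tool_pos: [0.5624, -0.2098, 0.1333]
orientation: [0.595, -0.383, 0.594, 0.382]
contact_force: [-0.4, -0.3, -0.4]
opening: 0.002
[ 0.56241359 -0.20977965  0.13332006] [-0.3846214  -0.33145661 -0.44450949]
[ 0.05333596 -0.00745364 -0.01163395]
```

View pics/c2.png

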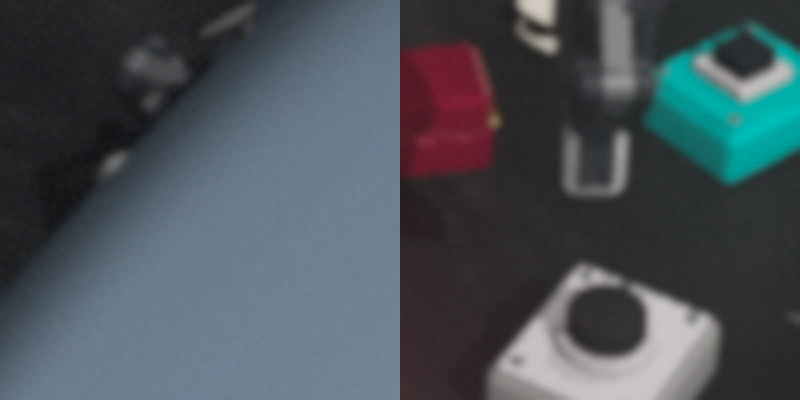

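The side crop shows the shut fingertips at about (324,247), above and behind the round cap at (326,279), with the arm hiding the top view. Next I align the tips and lower them to just above the cap.

```bash
python3 -m handwheel '[{"offset":[0.03,-0.007,-0.012],"rot":[0,0,0]},{"offset":[0.047,-0.007,-0.012],"rot":[0,0,0]},{"offset":[0.047,-0.007,-0.012],"rot":[0,0,0]},{"offset":[0.047,-0.007,-0.012],"rot":[0,0,0]}]'
python3 - <<'E'
from h import *
from station import get_state,vision
import cv2
p,d=vision.camera('side')
s=get_state();Rm=rot(s['orientation']);print(s['tool_pos'],s['contact_force'],s['joint_vel'])
print(Rm.T@(np.array([.5645,-.2235,.077])-s['tool_pos']))
cv2.imwrite('pics/c3.png',cv2.resize(p[220:320,275:375,::-1],None,fx=5,fy=5,interpolation=2))
E
```

```text
time_s: 2.7
tool_pos: [0.5636, -0.224, 0.0855]
orientation: [0.595, -0.383, 0.594, 0.382]
contact_force: [-0.4, 0.2, 0.6]
opening: 0.001
[ 0.56392744 -0.22421361  0.08585874] [ 0.29665204 -0.38292833 -0.2196446 ] [-0.00172535 -0.00241167  0.009518   -0.00268494 -0.00010896 -0.00012068]
[ 0.00885914 -0.00020961  0.00088654]
```

View pics/c3.png

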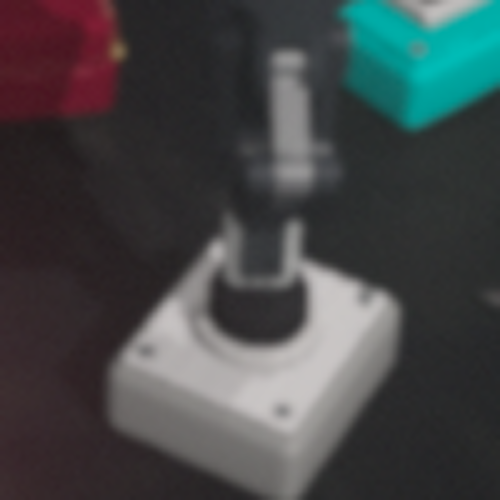

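```bash
python3 -m handwheel '[{"offset":[0.006,0,0.001],"rot":[0,0,0]},{"offset":[0.010,0,0.001],"rot":[0,0,0]},{"offset":[0.013,0,0.001],"rot":[0,0,0]},{"offset":[0.014,0,0.001],"rot":[0,0,0]},{"offset":[0.014,0,0.001],"rot":[0,0,0]}]'
python3 -m handwheel '[{"offset":[0.001,0,0],"rot":[0,0,0]},{"offset":[0.002,0,0],"rot":[0,0,0]},{"offset":[0.002,0,0],"rot":[0,0,0]}]'
```

```text
time_s: 3.38
tool_pos: [0.5642, -0.2235, 0.0711]
orientation: [0.595, -0.383, 0.594, 0.382]
contact_force: [0.4, 1.2, 2.5]
opening: 0.002
time_s: 3.75
tool_pos: [0.5642, -0.2235, 0.0691]
orientation: [0.595, -0.383, 0.594, 0.382]
contact_force: [2.0, 0.4, 5.4]
opening: 0.002
```

```bash
python3 -m handwheel '[{"offset":[0.001,0,0],"rot":[0,0,0]},{"offset":[0.001,0,0],"rot":[0,0,0]}]'; python3 -m handwheel '[{"offset":[0.001,0,0],"rot":[0,0,0]},{"offset":[0.001,0,0],"rot":[0,0,0]}]'
```

```text
time_s: 4.0
tool_pos: [0.5642, -0.2235, 0.069]
orientation: [0.595, -0.383, 0.594, 0.382]
contact_force: [0.4, 1.7, 7.1]
opening: -0.0
time_s: 4.25
tool_pos: [0.5643, -0.2236, 0.069]
orientation: [0.595, -0.383, 0.594, 0.382]
contact_force: [-1.2, 2.2, 10.2]
opening: 0.002
```

The height has stopped at 0.069 while the force climbs, so the button is on its stop. I'll hold it there.

```bash
Z=; python3 -m handwheel '[{"offset":[0.001,0,0],"rot":[0,0,0]},{"offset":[0.001,0,0],"rot":[0,0,0]},{"offset":[0.001,0,0],"rot":[0,0,0]},{"offset":[0.001,0,0],"rot":[0,0,0]},{"offset":[0.001,0,0],"rot":[0,0,0]},{"offset":[0.001,0,0],"rot":[0,0,0]},{"offset":[0.001,0,0],"rot":[0,0,0]},{"offset":[0.001,0,0],"rot":[0,0,0]},{"offset":[0.001,0,0],"rot":[0,0,0]},{"offset":[0.001,0,0],"rot":[0,0,0]}]'
python3 -m handwheel '[{"offset":[0,0,0],"rot":[0,0,0]},{"offset":[0,0,0],"rot":[0,0,0]},{"offset":[0,0,0],"rot":[0,0,0]},{"offset":[0,0,0],"rot":[0,0,0]},{"offset":[0,0,0],"rot":[0,0,0]},{"offset":[0,0,0],"rot":[0,0,0]},{"offset":[0,0,0],"rot":[0,0,0]},{"offset":[0,0,0],"rot":[0,0,0]},{"offset":[0,0,0],"rot":[0,0,0]},{"offset":[0,0,0],"rot":[0,0,0]}]'
python3 -c "
from station import vision;import cv2
p,d=vision.camera('side');cv2.imwrite('pics/c4.png',cv2.resize(p[220:320,275:375,::-1],None,fx=5,fy=5,interpolation=2))"
python3 -m handwheel '[{"offset":[0,0,0],"rot":[0,0,0]},{"offset":[0,0,0],"rot":[0,0,0]},{"offset":[0,0,0],"rot":[0,0,0]},{"offset":[0,0,0],"rot":[0,0,0]},{"offset":[0,0,0],"rot":[0,0,0]},{"offset":[0,0,0],"rot":[0,0,0]},{"offset":[0,0,0],"rot":[0,0,0]},{"offset":[0,0,0],"rot":[0,0,0]},{"offset":[0,0,0],"rot":[0,0,0]},{"offset":[0,0,0],"rot":[0,0,0]}]'
```

```text
time_s: 5.5
tool_pos: [0.5644, -0.2236, 0.0689]
orientation: [0.595, -0.383, 0.594, 0.382]
contact_force: [-2.2, 3.9, 13.9]
opening: -0.002
time_s: 6.75
tool_pos: [0.5644, -0.2236, 0.0689]
orientation: [0.595, -0.383, 0.594, 0.382]
contact_force: [-1.9, 2.2, 13.7]
opening: -0.002
time_s: 8.05
tool_pos: [0.5643, -0.2236, 0.0689]
orientation: [0.595, -0.383, 0.594, 0.382]
contact_force: [-2.0, 3.4, 13.8]
opening: 0.005
```

View pics/c4.png

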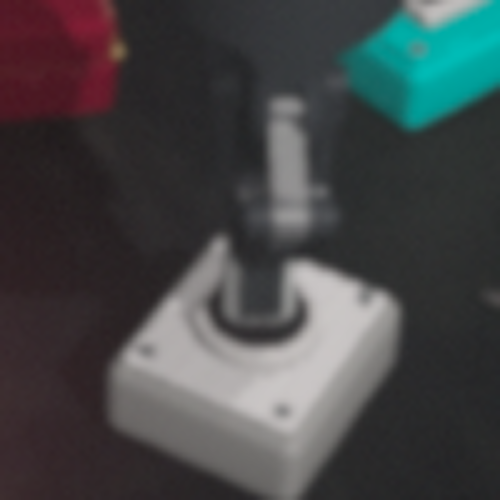

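The picture shows the tips centred on the cap, which is down close to the collar (crop 260,315). It was held from 4.25 s to 8.05 s, so now I release it.

```bash
python3 -m handwheel '[{"offset":[-0.01,0,0],"rot":[0,0,0]},{"offset":[-0.03,0,0],"rot":[0,0,0]},{"offset":[-0.07,0,0],"rot":[0,0,0]},{"offset":[-0.11,0,0],"rot":[0,0,0]},{"offset":[-0.13,0,0],"rot":[0,0,0]},{"offset":[-0.13,0,0],"rot":[0,0,0]},{"offset":[-0.13,0,0],"rot":[0,0,0]},{"offset":[-0.13,0,0],"rot":[0,0,0]}]'
python3 -c "
from station import vision;import cv2
p,d=vision.camera('side');cv2.imwrite('pics/c5.png',cv2.resize(p[220:320,275:375,::-1],None,fx=5,fy=5,interpolation=2))"
```

```text
time_s: 9.05
tool_pos: [0.5626, -0.223, 0.1932]
orientation: [0.594, -0.381, 0.596, 0.384]
contact_force: [0.3, 0.7, 0.3]
opening: -0.001
```

View pics/c5.png

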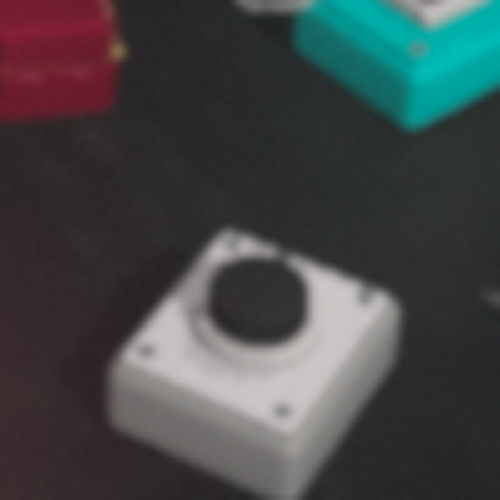

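The round cap is up again (crop 258,300), as it was at the start, and the tool is clear of it.

```bash
python3 -c "
from station import r
print(r.sign_off())"
```

```text
the job is handed in; nothing more can be done
None
```

I held the round button on the grey station fully down with the shut fingertips for about 3.8 s (4.25 s to 8.05 s), then let it come up and handed the job in at about 9 s.

- **On its stop:** the tool height settled at 0.069 m, which puts the fingertips at 44 mm, the button's fully-down height. It stayed there while the force rose to about 14 N.
- **Released:** the last picture shows the cap up again. The tool is about 12 cm clear with no contact force left.
- **Square button:** the arm never went near the square-button station.
- **Disagreement:** the top and side cameras differed by about 3 mm, and up to 7 mm depending on the pixel row read, on where the button was. I took a middle value, and the pictures showed the fingertips centred on the cap.

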